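Thread the axle through the tape holder and roll

ROBOT

A 6-joint arm with a two-finger parallel gripper is mounted at the origin on the work surface; the furniture and walls round the work are solid. World frame = base frame: x ahead of the robot, y to its left, z up, the work surface at z = 0. Lengths are in mm, angles in degrees, forces in N, time in s.
With the tool pointing down it reaches from about 350 to 850 mm from the base axis. Payload 8.1 kg.
Tool frame: the origin (TCP) lies midway between the tips of the shut fingers; the grasp point (between the pads) lies 19 mm behind it; x points along the fingers, y is the direction in which the jaws open and shut, and the axes are right-handed (so a half turn about x gives the same grasp; the last joint's range is limited). The gripper opens to 85 mm and grips with 20 to 120 N. Pads are 22 mm wide; open, the fingers measure 114 mm over their backs; the gripper's body (76 mm by 85 mm) begins 54 mm behind the grasp point. The pads swing forward as they close: fully open they stand 13 mm farther back than shut.
Start: joints at [66.039, 7.471, 85.268, -0, 87.261, -4.893], TCP at [195.993, 567.091, 231.292] pointing down, gripper open.
Joint ranges: [-169.43, 169.43], [-51.17, 129.36], [1.28, 143.12], [-76.62, 256.62], [0, 156.53], [-152.29, 152.29]. Speed limits (degrees/s): [136.94, 136.94, 159.86, 180, 180, 180].

INTERFACE

Orientations are given as [roll, pitch, yaw] about the fixed x, y, z axes, in that order (R = Rz(yaw) Ry(pitch) Rx(roll)).
In Python, from bench import r gives the robot as it stands.
- The arm moves only by the tool move_arm, never from a script. Its argument "deltas" is a list of rows, each a list of 2 entries, a list of its own where there are three numbers: the shift along the tool's x, y, z in mm, then the turn about the tool's x in degrees. A call has 1 to 12 rows; each row is the pose to reach, as a shift and turn from the pose measured when the call began, along the tool's axes at that moment; what a row does not reach only later rows make up. A row lasts 1/8 s, in which the tool goes at most 62.5 mm and 10.7 degrees, less where a joint would pass 70% of its speed; a pose out of reach is approached as far as the arm can. A call with a gripper value outside its range is refused whole. "jaw" is the opening, from -1 (shut) to 1 (fully open), set as the call begins (left out, the last holds). The fingers move at their own pace and stop on an object; "squeeze" is the grip in N (left out, the last holds). Time passes only in rows, so rows that repeat a pose let the fingers close. It gives the time, the measured TCP pose, the force and the opening at its end, in the units of the state.
- r.sense(): the state, without advancing time (a new reading comes with each control period).
- r.snapshot(name): name is "scene" or "top" or "wrist"; returns (picture, depth): 420x560x3 uint8, red, green, blue; 420x560 float32, mm along the optical axis (not along the pixel's ray), 0 where there is no reading.
- r.get_calibration(name): a dict with "fovy" (degrees; the focal length in pixels is half the picture's height over the tangent of half this angle, whatever the lens; pixels are square), "cx", "cy" (the principal point, pixels), "position" and "attitude" of the camera in the world; the wrist camera has in their place "tool_from_camera" (4x4, takes a point from camera to tool coordinates, whose origin is the TCP and whose axes are the tool frame's). Camera axes: x right, y down, z forward; pixel columns grow to the right and rows downward; lengths in mm; the calibration is good to about 2 mm. A picture is of the moment at which its call begins: read the wrist's pose just before it. get_calibration takes no time and is no camera call.
- r.hand_in(): hands the job in, once; it reports no verdict.
The state is a dict: "time": time; "joint_pos": joint angles; "qd": joint speeds; "joint_efforts": joint torques, N m; "tool_pos": TCP position; "tcp_rot": TCP orientation; "ft_force": force on the tool from outside, world axes, zero at the start; "wrist_torque": the same for the moment, N m; "finger_gap": finger opening in mm.
Only numpy, scipy, OpenCV 4.12 (cv2) and the standard library are available. Lean on these libraries where they do the work, as an engineer would, in place of code of your own. Each camera call takes 0.05 s, during which the arm holds its last target. There are 200 camera calls.

TASK

Load the bench tape holder: take the masking-tape roll out of its rack, stand it in the saddle between the two ears of the sloping holder and let go of it. Then take the axle by its red grip and thread it down the slope through the upper ear, the roll and the lower ear until its collar sits against the upper ear, and leave it there. Do not knock or push aside the bottles, vial, labels or sherd standing round the work.

Things in the scene. Friction and masses are not known exactly. Their poses are not given: they have to be found in the camera images.
- tape_holder: the tape holder's level plywood base, 116 x 150 x 10 mm, fixed to the table; origin under its centre, on the table. The grey bed with two aluminium ears is fixed on it, sloping 30 deg down toward the base's +y.
- holder_bed: sloping bed (fixed). Origin on the line through both ear holes, midway between the ears, 105 mm above the table. y runs along that line, 30 deg below level from upper to lower ear; x is level, across the bed; z is square to the slope, leaning 30 deg from vertical. Ears stand from y = -57 to -45 mm and +45 to +57 mm, 50 mm wide in x, up to z = +22 mm; deck top at z = -62 mm.
- upper_hole (a point): centre of the mouth of the upper ear's hole on its outer (-y) face, 57 mm from the bed's origin, where the axle goes in and its collar ends; a 17 mm round through hole, 12 mm deep, with a 3 mm chamfer
- lower_hole (a point): centre of the mouth of the lower ear's hole on its inner (-y) face, 45 mm from the bed's origin; 17 mm through hole, 12 mm deep, with a 3 mm chamfer
- roll_seat (a point): where the roll's centre comes to lie in the saddle: x = 0, y = 0, z = -10 mm in the bed. A rubber-lined V carries the roll on edge, its axis along the bed's y, with 3.5 mm of play either way between two grey guide plates (inner faces at y = +-15.5 mm, 5 mm thick, 84 mm wide in x) up to z = -30 mm on the upper side and -20 mm on the lower, topped by outward 45 deg lips 8 mm high
- tape_roll: roll of masking tape, 95 mm outside diameter, 24 mm wide, open core about 57 mm across, about 0.1 kg. Origin at the centre of one flat face; its z axis is the roll's own axis (pointing through the roll). At the start it stands on edge in the rack, axis level.
- roll_centre (a point): centre of the tape roll, on its axis halfway through its width; at the start 62 mm above the table
- roll_rack: plywood rack with a V saddle in which the roll stands, base 116 x 70 x 10 mm, fixed; origin under its centre; the roll's axis lies along the rack's y. Side walls 6 mm thick, 27 mm apart, reach 42 mm above the table.
- axle: axle, 184 mm long, about 0.09 kg: steel shaft 14 mm thick and 128 mm long with its first 14 mm tapered to a 6 mm nose, then a dark collar 26 mm across and 6 mm thick, then a red cylindrical grip 18 mm thick and 50 mm long. Origin on its centre line at the collar's front face (the shaft side); x points to the nose. At the start it lies level in two V notches of the axle rest.
- axle_tip (a point): end of the axle's nose, 128 mm in front of the collar's front face
- axle_grip (a point): middle of the red grip on the centre line, 31 mm behind the collar's front face; at the start 50 mm above the table
- axle_rest: plywood rest with two 10 mm thick notched posts, 80 mm apart (at x = -46 and +34 mm), for the axle; base 116 x 60 x 10 mm, fixed; origin under its centre; the axle lies along its x with the nose to +x and the red grip overhanging at -x
- glue_bottle: bystander: white glue bottle with orange cap, 38 mm across, 112 mm high, origin at its foot; not to be moved
- blue_vial: bystander: clear vial with a blue cap, 28 mm across, 52 mm high, origin at its foot; not to be moved
- varnish_bottle: bystander: small clear bottle with a white cap, 30 mm across, 69 mm high, origin at its foot; not to be moved
- label_stack: bystander: banded stack of white labels, 48 x 65 x 13 mm, origin under its centre; not to be moved
- sherd: bystander: brown pottery sherd, 36 x 54 x 10 mm, origin under its centre; not to be moved

How it is judged:
By the outcome, as a careful person would: the job done as asked, in the order asked, and still so for the second after the job is handed in, with the robot touching nothing.
It also fails if it takes over 58 s, if anything falls off the work surface, if the arm or the gripper's body presses on something with over 40 N, if the wrist force passes 120 N, or if a joint passes its speed limit or range.

## Working session

There is one attempt and no reset: what is moved stays moved. The work goes in short steps, Python scripts to look and compute and a tool call to move; the robot and the scene stay as the last step left them, time stands still between calls to the robot, and variables do not carry over. Pictures are saved under pics/ and viewed, about 8 in all and at most 12, crops included, and the job is handed in when it is done.

Besides the shell and the picture viewer there is one more tool, called after "Call:" as name(argument=value, ...) on one line, values as JSON. move_arm: Moves the arm, as the interface text tells. Its arguments: {"type":"object","properties":{"deltas":{"type":"array","items":{"type":"array"}},"jaw":{"type":"number"},"squeeze":{"type":"number"}},"required":["deltas"]}

```bash
ls; mkdir -p pics
cat > h.py <<'E'
import numpy as np, cv2
from scipy.spatial.transform import Rotation as R
from bench import r
def cam(n):
    c=r.get_calibration(n); return c
def pts(n,dep,c,s=None):
    f=210/np.tan(np.radians(c['fovy'])/2)
    v,u=np.mgrid[0:420,0:560]
    P=np.stack([(u-c['cx'])/f*dep,(v-c['cy'])/f*dep,dep],-1)
    if n=='wrist':
        T=np.array(c['tool_from_camera']); P=P@T[:3,:3].T+T[:3,3]
        P=P@Rt(s).T+np.array(s['tool_pos'])
    else:
        A=np.array(c['attitude']); A=A if A.shape==(3,3) else R.from_euler('xyz',A,degrees=True).as_matrix()
        P=P@A.T+np.array(c['position'])
    return P
def Rt(s): return R.from_euler('xyz',s['tcp_rot'],degrees=True).as_matrix()
def shot(n,save=None):
    s=r.sense(); im,d=r.snapshot(n); c=cam(n)
    P=pts(n,d,c,s)
    if save: cv2.imwrite('pics/'+save,cv2.cvtColor(im,cv2.COLOR_RGB2BGR)); np.savez('pics/'+save[:-4],im=im,d=d,P=P)
    return im,d,P
E
python3 - <<'E'
from h import *
s=r.sense(); print(s)
for n in ['scene','top','wrist']:
    print(n,cam(n)); shot(n,n+'0.png')
E
```

```text
pics
{'time': 0.0, 'joint_pos': array([ 6.60383130e+01,  7.51367563e+00,  8.53302421e+01, -6.83750653e-05,
        8.72635301e+01, -4.89326326e+00]), 'qd': array([-0.00677358,  0.04191026, -0.08511709, -0.02788586,  0.06224942,
       -0.01126535]), 'joint_efforts': array([ 2.32228349e-04, -5.69376469e+01, -5.00567079e+01,  7.88408238e-05,
        1.44624675e-02, -2.85049492e-05]), 'tool_pos': array([195.76849794, 566.56401329, 230.25016236]), 'tcp_rot': array([ -94.85684763,   89.89255217, -113.92526802]), 'ft_force': array([-0.48109663, -0.38892883,  0.99519299]), 'wrist_torque': array([-0.02059798,  0.01104667, -0.01366314]), 'finger_gap': 85.56446492176258}
scene {'fovy': 47.73088071040887, 'cx': 284.3666569212308, 'cy': 209.45327436420567, 'position': array([ -87.5035236 , -592.56107799,  460.31725314]), 'attitude': array([-112.66274277,   -1.34393408,  -44.65991943])}
top {'fovy': 44.430465822101155, 'cx': 291.19298544396946, 'cy': 212.88274139102725, 'position': array([ 273.45685063,    7.18267473, 1091.75623594]), 'attitude': array([-168.31708627,   -0.32012147,  -93.2369682 ])}
wrist {'fovy': 65.33862434969593, 'cx': 279.9041837943302, 'cy': 212.7333728844101, 'tool_from_camera': array([[-2.62850502e-04, -2.84881257e-01,  9.58562778e-01,
        -1.43529596e+02],
       [ 9.99999697e-01,  6.27698094e-04,  4.60762565e-04,
         4.18622826e-01],
       [-7.32950648e-04,  9.58562609e-01,  2.84881006e-01,
        -7.14679801e+01],
       [ 0.00000000e+00,  0.00000000e+00,  0.00000000e+00,
         1.00000000e+00]])}
```

View pics/scene0.png

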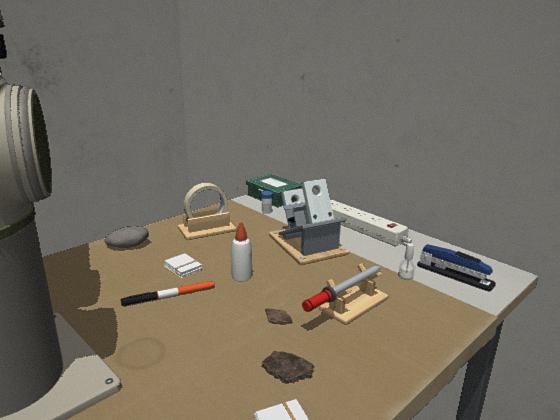

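View pics/top0.png

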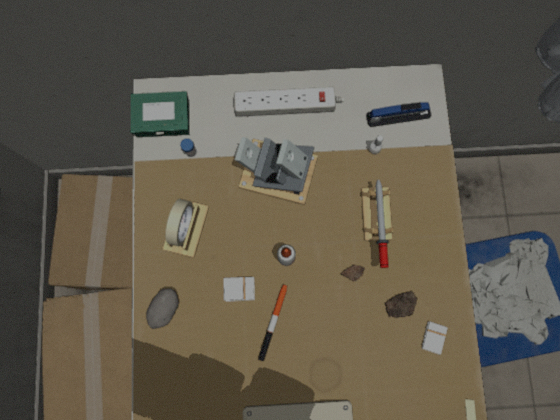

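The scene view shows the roll at (206,203), holder ears at (293,205) and (318,200), and the axle at (345,287). The top view shows the roll at (180,222), holder at (280,168), axle from grip (384,256) to nose (379,183), glue bottle at (286,254), and varnish bottle at (376,145). Next I take measurements.

Run:
```python
from h import *
np.set_printoptions(precision=1,suppress=True)
D={n:np.load(f'pics/{n}0.npz') for n in ['scene','top']}
def box(n,u0,u1,v0,v1,zmin,zmax=400):
    P=D[n]['P'][v0:v1,u0:u1].reshape(-1,3); im=D[n]['im'][v0:v1,u0:u1].reshape(-1,3).astype(int); d=D[n]['d'][v0:v1,u0:u1].ravel()
    m=(d>0)&(P[:,2]>zmin)&(P[:,2]<zmax); return P[m],im[m]
def rect(P,name):
    (c,wh,a)=cv2.minAreaRect(P[:,:2].astype(np.float32)); print(name,'c',np.array(c),'wh',np.array(wh),'ang',a,'z',np.percentile(P[:,2],[2,50,98]),len(P))
# tables
for n in D: print(n,'table z',np.median(D[n]['P'][300:340,200:240].reshape(-1,3)[:,2]))
for n,b in [('top',(160,215,190,262)),('scene',(172,240,175,242))]:
    P,_=box(n,*b,48); rect(P,n+' roll')
    C=np.cov(P[:,:2].T); print(np.linalg.eigh(C)[1][:,1], P.max(0))
    P,_=box(n,*b,6,14); rect(P,n+' rackbase')
for n,b in [('top',(365,400,170,275)),('scene',(295,395,255,320))]:
    P,im=box(n,*b,20)
    red=(im[:,0]>2*im[:,1])&(im[:,0]>100)&(im[:,1]<60)
    rect(P[red],n+' grip'); 
    g=(~red)&(P[:,2]>44)&(abs(im[:,0]-im[:,2])<25); rect(P[g],n+' shaft')
    P,_=box(n,*b,6,14); rect(P,n+' restbase')
for n,b in [('top',(230,330,130,205)),('scene',(265,355,170,265))]:
    P,im=box(n,*b,6,14); rect(P,n+' holderbase')
    P,im=box(n,*b,18); rect(P,n+' bed')
for nm,b in dict(glue=(270,300,238,270),vial=(175,200,135,158),varn=(365,390,130,160),label=(220,258,272,305),sherd=(338,368,258,284)).items():
    P,_=box('top',*b,7); rect(P,nm)
```

```text
scene table z 0.15279544724833727
top table z 0.8656343785656873
top roll c [479.1 217.2] wh [25.3 94.2] ang 72.44744873046875 z [ 52.3 101.7 111.7] 653
[-1.   0.3] [525.7 241.8 114.2]
top rackbase c [481.7 210.9] wh [150.5 112.5] ang 4.303403377532959 z [ 6.3 10.2 13.6] 607
scene roll c [459.6 114. ] wh [249.5  95.6] ang 79.41556549072266 z [ 49.9  89.6 109.3] 576
[0.3 0.9] [523.5 241.5 110.8]
scene rackbase c [478.5 214.8] wh [ 71. 115.] ang 71.65022277832031 z [ 6.4  9.8 13.6] 378
top grip c [ 390.1 -192.6] wh [14.8 48.7] ang 87.79378509521484 z [51.8 58.  62.4] 168
top shaft c [ 481.8 -191.1] wh [132.4  23.1] ang 1.6082561016082764 z [49.  56.2 63.5] 425
top restbase c [ 462.7 -204.6] wh [ 74.3 162.9] ang 85.19194793701172 z [ 6.7 10.3 13.7] 791
scene grip c [ 391.7 -195.5] wh [17.3 53. ] ang 82.45623779296875 z [47.6 55.9 59.4] 261
scene shaft c [ 479.9 -194.2] wh [ 25.1 139.1] ang 88.82543182373047 z [46.9 54.9 62.1] 474
scene restbase c [ 508.4 -128.2] wh [225.6 124.6] ang 71.44087219238281 z [ 6.5  9.7 12.6] 1215
top holderbase c [594.1   7.7] wh [206.2 164.7] ang 82.81848907470703 z [ 6.4 10.3 13.7] 951
top bed c [596.1  19.8] wh [148.4 101.1] ang 71.60443115234375 z [ 27.5  79.6 151. ] 3016
scene holderbase c [737.9 133.7] wh [556.6 228.7] ang 47.49925231933594 z [ 6.3 10.  13.6] 1072
scene bed c [739.4 136.3] wh [536.3 228.1] ang 47.46429443359375 z [ 19.6  57.1 145. ] 5225
glue c [403.5   4.4] wh [36.6 36.4] ang 0.16716261208057404 z [ 13.6  75.9 112.5] 327
vial c [648.9 202. ] wh [27.2 26.6] ang 71.94174194335938 z [ 8.5 50.4 54.8] 212
varn c [ 632.1 -203.3] wh [27.4 23.8] ang 59.02793502807617 z [ 9.2 32.9 71.7] 193
label c [347.3 108. ] wh [67.2 54.1] ang 86.6798095703125 z [ 8.  12.5 16.5] 681
sherd c [ 366.1 -141.7] wh [29.9 56.4] ang 31.881927490234375 z [ 7.1  8.9 12.7] 157
```

View pics/wrist0.png

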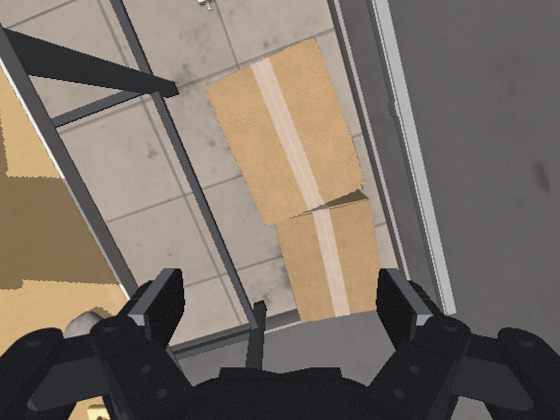

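The wrist view shows only the floor and fingers. The tool only ever turns about the vertical, so I plan to hold the roll by its side (at 3 o'clock), clear of the 50 mm ears. I'll work out the approach and do a rough bed fit first.

```bash
cat >> h.py <<'E'
np.set_printoptions(precision=1,suppress=True)
def go(p,yaw_y=None):
    "delta in tool axes to world TCP point p, and the turn making tool y point along world yaw_y (mod 180)"
    s=r.sense(); M=Rt(s); d=M.T@(np.array(p)-s['tool_pos'])
    y=M[:,1]; cur=np.degrees(np.arctan2(y[1],y[0])); t=None
    if yaw_y is not None:
        t=(yaw_y-cur+90)%180-90   # world yaw change; tool x is down so turn about x is minus it
        t=-t
    print('t',s['time'],'tcp',s['tool_pos'],'rot',s['tcp_rot'],'delta',d,'turn',t,'yaw_y',round(cur,2),'gap',round(s['finger_gap'],1),'F',s['ft_force'],'j',s['joint_pos'])
    return d,t
E
python3 - <<'E'
from h import *
a=np.radians(72); A=np.array([np.cos(a),np.sin(a),0]);E=np.array([np.sin(a),-np.cos(a),0])
print(Rt(r.sense()))
c=np.array([479,217,62.]); go(c-38*E+[0,0,150],72)
z=np.load('pics/top0.npz');P=z['P'][120:215,225:335].reshape(-1,3)
y=(P-[596,15,0])@A; x=(P-[596,15,0])@E
m=(P[:,2]>100)&(P[:,2]<180); Q=P[m]
# upper-ear outer/inner normal dir: points with z>100
for lo,hi in [(18,200),(60,200),(100,200),(130,200)]:
    Q=P[(P[:,2]>lo)&(P[:,2]<hi)]; q=np.c_[Q@E,Q@A]; print(lo,len(Q),'e',np.percentile(q[:,0],[1,50,99]),'a',np.percentile(q[:,1],[1,50,99]))
E
```

```text
[[-0.   0.3  0.9]
 [-0.   0.9 -0.3]
 [-1.  -0.  -0. ]]
t 0.15 tcp [195.8 566.7 230.5] rot [ -94.4   89.9 -113.5] delta [  18.8 -238.7  343.9] turn -1.067757684696062 yaw_y 70.93 gap 85.3 F [0.3 0.  0.4] j [66.   7.5 85.3 -0.  87.3 -4.9]
18 3016 e [511.1 551.1 606.6] a [130.  192.5 274.2]
60 2520 e [512.2 554.  607.2] a [129.9 181.3 274.4]
100 683 e [534.5 559.1 585.5] a [147.2 170.5 270.9]
130 316 e [535.4 559.1 585.6] a [164.7 177.2 188.6]
```

Call:
move_arm(deltas=[[[19, -239, 344], -1], [[19, -239, 344], -1], [[19, -239, 344], -1], [[19, -239, 344], -1], [[19, -239, 344], -1], [[19, -239, 344], -1], [[19, -239, 344], -1], [[19, -239, 344], -1], [[19, -239, 344], -1], [[19, -239, 344], -1]], jaw=0.1)

```text
time: 1.4
tool_pos: [442.2, 229.4, 211.8]
tcp_rot: [-108.5, 89.9, -126.5]
ft_force: [0.4, -0.1, -1.4]
finger_gap: 46.7
```

Run:
```python
from h import *
im,d,P=shot('wrist','w1.png')
go([443,229,212],72)
Q=P[(d>0)&(P[...,2]>48)&(np.hypot(P[...,0]-479,P[...,1]-217)<75)&(P[...,2]<125)]
(c,wh,a)=cv2.minAreaRect(Q[:,:2].astype(np.float32)); print(len(Q),c,wh,a,Q.max(0))
```

```text
t 1.45 tcp [442.2 229.5 211.8] rot [-105.8   89.9 -123.8] delta [-0.2 -0.2  0.9] turn 0.03965177696611022 yaw_y 72.04 gap 46.8 F [-0.1  0.1  0.2] j [ 21.6  -7.9 102.6  -0.   85.3 -50.5]
2828 (476.8836975097656, 219.7930908203125) (24.038591384887695, 88.8140869140625) 73.44269561767578 [519.2 243.1 111.8]
```

View pics/w1.png

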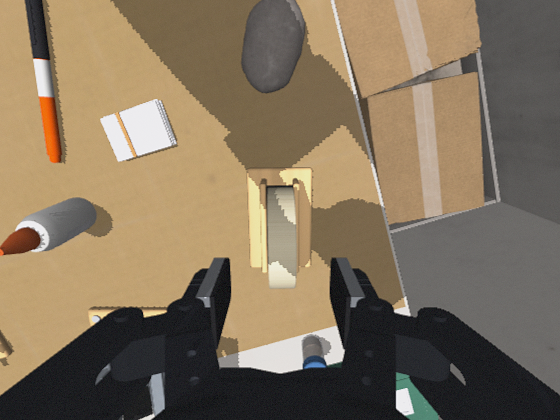

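The wrist view shows the roll centred at column 283 between the fingers (280), with its axis matching the tool. I go down beside its near end and grip.

Call:
move_arm(deltas=[[[60, 0.5, 1], 0], [[110, 0.5, 1], 0], [[145, 0.5, 1], 0], [[161, 0.5, 1], 0], [[161, 0.5, 1], 0], [[161, 0.5, 1], 0]])

```text
time: 2.2
tool_pos: [444.5, 230.3, 52.7]
tcp_rot: [16.3, 89.9, -1.7]
ft_force: [-0.4, 0.8, 0.8]
finger_gap: 47.0
```

Call:
move_arm(deltas=[[[0, 0, 0], 0], [[0, 0, 0], 0], [[0, 0, 0], 0], [[0, 0, 0], 0]], jaw=-1, squeeze=50)

```text
time: 2.7
tool_pos: [445.8, 230.5, 54.5]
tcp_rot: [24.6, 89.7, 6.6]
ft_force: [-1.5, -2.7, 7.7]
finger_gap: 22.5
```

Call:
move_arm(deltas=[[[-30, 0, 0], 0], [[-80, 0, 0], 0], [[-140, 0, 0], 0], [[-160, 0, 0], 0], [[-160, 0, 0], 0], [[-160, 0, 0], 0]])

```text
time: 3.45
tool_pos: [444.4, 230.1, 213.1]
tcp_rot: [16.2, 89.8, -1.7]
ft_force: [0.3, -1.1, -2.6]
finger_gap: 22.0
```

Run:
```python
from h import *
go([484,-31,290],72)
```

```text
t 3.45 tcp [444.4 230.1 213.1] rot [16.2 89.8 -1.7] delta [ -76.8 -236.1  118.4] turn 0.05523275478290657 yaw_y 72.06 gap 22.0 F [ 0.3 -1.1 -2.6] j [ 21.6  -7.8 102.4  -0.1  85.2 -50.5]
```

Call:
move_arm(deltas=[[[-77, -236, 118], 0], [[-77, -236, 118], 0], [[-77, -236, 118], 0], [[-77, -236, 118], 0], [[-77, -236, 118], 0], [[-77, -236, 118], 0], [[-77, -236, 118], 0]])

```text
time: 4.32
tool_pos: [483.0, -30.1, 288.4]
tcp_rot: [102.1, 90.0, 84.1]
ft_force: [0.7, -0.2, -1.0]
finger_gap: 22.7
```

Run:
```python
from h import *
im,d,P=shot('wrist','w2.png')
go([599,31,250],72)
```

```text
t 4.375 tcp [483.1 -29.8 288.6] rot [79.  90.  61.1] delta [38.7 93.4 91.6] turn 0.0984968972449849 yaw_y 72.1 gap 22.8 F [-0.5 -0.8 -0.7] j [ -9.6 -11.7  98.1   0.   93.7 -81.7]
```

View pics/w2.png

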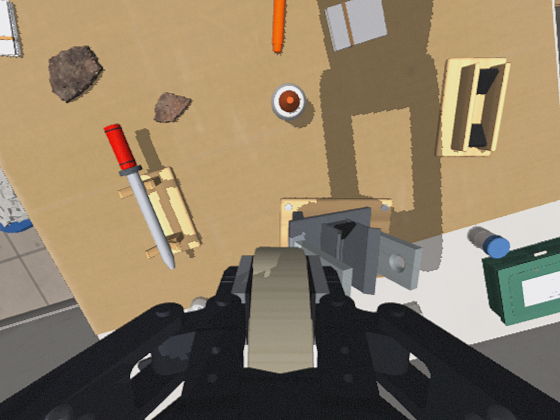

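The wrist view shows the lower ear's inner face with its hole at (398,265), the bed at (350,245), and the axle from (115,130) to (172,265). The roll hides the upper ear. I'll fit the ear face, hole and axle.

Run:
```python
from h import *
z=np.load('pics/w2.npz');P=z['P'];im=z['im'].astype(int);d=z['d']
print('table',np.median(P[20:60,150:250,2]), 'rack top',np.median(P[140:150,455:470,2]))
W=P[235:290,378:425]; 
sub=W.reshape(-1,3); 
# plane RANSAC-ish: pick points z 60..125, fit by iterated SVD
Q=sub[(sub[:,2]>60)&(sub[:,2]<150)]
best=None; rng=np.random.default_rng(0)
for _ in range(400):
    a,b,c=Q[rng.choice(len(Q),3,False)]; n=np.cross(b-a,c-a); l=np.linalg.norm(n)
    if l<1: continue
    n/=l; k=abs((Q-a)@n)<1.2
    if best is None or k.sum()>best.sum(): best=k
F=Q[best]; c=F.mean(0); n=np.linalg.svd(F-c)[2][2]; n*=np.sign(n[2]); print('face n',n,'expect tilt 30 from horiz; yaw',np.degrees(np.arctan2(-n[1],-n[0])),'elev',np.degrees(np.arcsin(n[2])),len(F),len(Q))
# in-plane coords: x = level
ex=np.cross(n,[0,0,1]); ex/=np.linalg.norm(ex); ez=np.cross(n,ex); ez*=np.sign(ez[2])
if ex[0]<0: ex=-ex
q=np.c_[(F-c)@ex,(F-c)@ez]; print('x',np.percentile(q[:,0],[0.5,99.5]),'z',np.percentile(q[:,1],[0.5,99.5]))
# hole: pixels inside face region deviating from plane
allq=sub-c; off=allq@n; u=allq@ex; v=allq@ez
# raster
occ=np.zeros((90,70));
for x,y in q: occ[int(np.clip(y+45,0,89)),int(np.clip(x+35,0,69))]=1
for row in occ[::-2]: print(''.join('#' if t else '.' for t in row[::1]))
print('c',c,'ex',ex,'ez',ez)
red=(im[...,0]>2*im[...,1]+20)&(im[...,0]>90)&(P[...,2]>40)&(P[...,2]<70); red[:, 220:]=0
for nm,m in [('grip',red),('shaft',(P[...,2]>50)&(P[...,2]<66)&(abs(im[...,0]-im[...,2])<25)&(np.arange(560)[None]<200)&(np.arange(420)[:,None]>100)&(np.arange(420)[:,None]<290))]:
    G=P[m]; rc=cv2.minAreaRect(G[:,:2].astype(np.float32)); print(nm,len(G),rc,np.percentile(G[:,2],[5,50,98]))
B=P[(P[...,2]>7)&(P[...,2]<13)&(np.arange(560)[None]>275)&(np.arange(420)[:,None]>195)&(np.arange(420)[:,None]<235)&(np.arange(560)[None]<400)]
A=np.array([.309,.951,0]);E=np.array([.951,-.309,0]); print('base e,a',np.percentile(B@E,[1,99]),np.percentile(B@A,[1,99]))
```

```text
table 1.1521505097393288 rack top 36.32753170755946
face n [-0.3 -0.8  0.5] expect tilt 30 from horiz; yaw 72.01892214614588 elev 30.219614354938702 1177 1766
x [-24.5  25.5] z [-26.   23.3]
......................................................................
......................................................................
......................................................................
......................................................................
......................................................................
......................................................................
......................................................................
......................................................................
......................................................................
......................................................................
......................................................................
..........##.#.##..##..#...##...##.#..###.#..##.##..###.#.#...........
..........#.#..#.###.####.#.###..##.##.##.....##.##..#.##
[... 1941 characters left out ...]
............................................................
......................................................................
......................................................................
......................................................................
......................................................................
c [612.1  70.7  82.7] ex [ 1.  -0.3 -0. ] ez [0.2 0.5 0.9]
grip 665 ((391.7878723144531, -190.81216430664062), (16.079410552978516, 49.15195083618164), 87.48085021972656) [52.6 58.3 60.9]
shaft 1281 ((460.66058349609375, -192.6772003173828), (23.184406280517578, 178.06700134277344), 87.6613540649414) [51.6 56.7 62.9]
base e,a [502.6 549.9] [121.7 269.1]
```

Run:
```python
from h import *
go([557.9,32.7,240],72); go([557.9,32.7,114],72)
```

```text
t 4.375 tcp [483.1 -29.8 288.6] rot [79.  90.  61.1] delta [48.7 82.4 52. ] turn 0.0984968972449849 yaw_y 72.1 gap 22.8 F [-0.5 -0.8 -0.7] j [ -9.6 -11.7  98.1   0.   93.7 -81.7]
t 4.375 tcp [483.1 -29.8 288.6] rot [79.  90.  61.1] delta [174.7  82.3  52. ] turn 0.0984968972449849 yaw_y 72.1 gap 22.8 F [-0.5 -0.8 -0.7] j [ -9.6 -11.7  98.1   0.   93.7 -81.7]
```

Call:
move_arm(deltas=[[[0, 50, 30], 0.1], [[0, 82.5, 52], 0.1], [[40, 82.5, 52], 0.1], [[80, 82.5, 52], 0.1], [[110, 82.5, 52], 0.1], [[125, 82.5, 52], 0.1], [[125, 82.5, 52], 0.1]])

```text
time: 5.25
tool_pos: [557.0, 33.7, 162.5]
tcp_rot: [174.5, 89.9, 156.5]
ft_force: [0.2, 0.4, -0.3]
finger_gap: 22.7
```

Run:
```python
from h import *
go([557.9,32.7,114],72)
im,d,P=shot('wrist','w3.png'); im2,_,_=shot('scene','s3.png')
cv2.imwrite('pics/c3.png',np.hstack([cv2.resize(im[150:420,120:440],(400,338))[...,::-1],cv2.resize(im2[140:275,240:400],(400,338))[...,::-1]]))
```

```text
t 5.25 tcp [557.   33.7 162.5] rot [174.5  89.9 156.5] delta [48.5 -0.6  1.3] turn 0.06424370365836296 yaw_y 72.06 gap 22.7 F [ 0.2  0.4 -0.3] j [ -1.8   3.5  96.7   0.   79.9 -73.9]
```

View pics/c3.png

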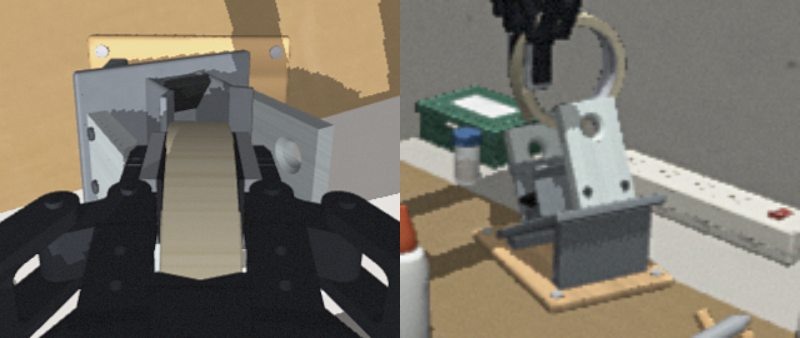

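The left half shows the roll above the slot between the two ears. The right half shows the finger to the side of the upper ear. I lower it gently.

Call:
move_arm(deltas=[[[15, -0.5, 1], 0], [[27, -0.5, 1], 0], [[36, -0.5, 1], 0], [[40, -0.5, 1], 0], [[40, -0.5, 1], 0]])

```text
time: 5.98
tool_pos: [559.3, 32.4, 124.6]
tcp_rot: [46.5, 89.9, 28.6]
ft_force: [0.7, -0.2, -0.3]
finger_gap: 22.3
```

Call:
move_arm(deltas=[[[3, 0, 0], 0], [[5, 0, 0], 0], [[7, 0, 0], 0], [[7, 0, 0], 0]])

```text
time: 6.48
tool_pos: [559.1, 32.5, 117.4]
tcp_rot: [56.3, 89.9, 38.4]
ft_force: [0.2, -0.6, -0.5]
finger_gap: 22.7
```

Call:
move_arm(deltas=[[[3, 0, 0], 0], [[5, 0, 0], 0], [[7, 0, 0], 0], [[7, 0, 0], 0]])

```text
time: 6.98
tool_pos: [559.0, 32.5, 110.1]
tcp_rot: [70.2, 89.9, 52.2]
ft_force: [-0.1, 0.3, -1.0]
finger_gap: 22.6
```

Call:
move_arm(deltas=[[[2, 0, 0], 0], [[4, 0, 0], 0], [[5, 0, 0], 0], [[5, 0, 0], 0]])

```text
time: 7.48
tool_pos: [558.9, 32.2, 105.2]
tcp_rot: [50.8, 90.0, 32.8]
ft_force: [-2.2, -1.7, 2.1]
finger_gap: 22.6
```

Call:
move_arm(deltas=[[[0, 0, 0], 0], [[0, 0, 0], 0], [[0, 0, 0], 0], [[0, 0, 0], 0]], jaw=0.05)

```text
time: 7.98
tool_pos: [559.0, 32.2, 105.3]
tcp_rot: [49.7, 90.0, 31.7]
ft_force: [-0.4, 0.6, -1.0]
finger_gap: 45.2
```

Run:
```python
from h import *
go([557.9,32.7,114],72)
im,d,P=shot('wrist','w4.png'); im2,_,_=shot('scene','s4.png')
cv2.imwrite('pics/c4.png',np.hstack([cv2.resize(im[150:420,120:440],(400,338))[...,::-1],cv2.resize(im2[140:275,240:400],(400,338))[...,::-1]]))
```

```text
t 7.975 tcp [559.   32.2 105.3] rot [49.7 90.  31.7] delta [-8.7  0.1 -1.2] turn 0.02410031237835142 yaw_y 72.02 gap 45.2 F [-0.4  0.6 -1. ] j [ -2.    6.8  99.5   0.   73.6 -74. ]
```

View pics/c4.png

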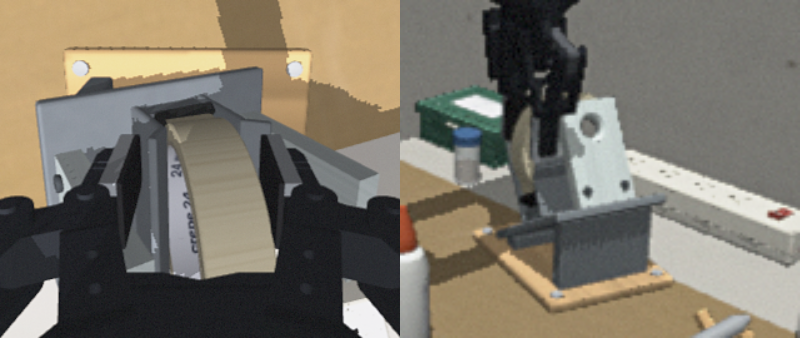

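The roll dropped into the slot and now leans with the slope: its face shows at left and the rim has tipped downhill. I open wider, recentre and lift clear.

Call:
move_arm(deltas=[[[0, 2, 0], 0], [[0, 5, 0], 0], [[0, 8, -3], 0], [[0, 8, -5], 0], [[0, 8, -5], 0], [[-20, 8, -5], 0], [[-60, 8, -5], 0], [[-110, 8, -30], 0], [[-160, 8, -90], 0], [[-160, 8, -90], 0], [[-160, 8, -90], 0]], jaw=0.8)

```text
time: 9.45
tool_pos: [476.2, 67.7, 267.0]
tcp_rot: [22.9, 89.8, 5.0]
ft_force: [-0.0, 0.0, -0.7]
finger_gap: 76.6
```

Run:
```python
from h import *
go([600,33,280],72)
im,d,P=shot('wrist','w5.png')
A=np.array([.309,.951,0]);E=np.array([.951,-.309,0]);O=np.array([600.4,33.7,105])
y=A*.866-np.array([0,0,.5]); z=A*.5+np.array([0,0,.866])
q=np.stack([(P-O)@E,(P-O)@y,(P-O)@z],-1)
hsv=cv2.cvtColor(im,cv2.COLOR_RGB2HSV)
m=(d>0)&(abs(q[...,0])<52)&(abs(q[...,1])<30)&(q[...,2]>-15)&(q[...,2]<60)
Q=q[m]; print(len(Q),Q.min(0),Q.max(0))
for lo in range(-10,42,8):
    k=Q[(Q[:,2]>lo)&(Q[:,2]<lo+8)&(abs(Q[:,0])<46)]
    if len(k)>5: print(lo,len(k),'x',np.percentile(k[:,0],[1,99]),'y',np.percentile(k[:,1],[1,50,99]))
cv2.imwrite('pics/c5.png',cv2.resize(im[100:400,150:450],(600,600))[...,::-1])
```

```text
t 9.45 tcp [476.2  67.7 267. ] rot [22.9 89.8  5. ] delta [-12.5   5.2 128.5] turn 0.0536055529263848 yaw_y 72.05 gap 76.6 F [-0.   0.  -0.7] j [  2.  -12.2 100.7   0.   91.3 -70.1]
2587 [-48.1  -8.8 -14.9] [46.8 26.8 39.9]
-10 140 x [-45.6  45.7] y [-8.1 -3.4 14.6]
-2 171 x [-46.   45.3] y [-7.6 -1.5 15.6]
6 230 x [-45.   42.4] y [-7.5 -1.4 16.1]
14 280 x [-41.8  39.2] y [-7.1 -0.5 16.7]
22 398 x [-36.1  33.2] y [-6.4  0.3 17. ]
30 797 x [-27.3  25.4] y [-6.   3.3 17.6]
38 221 x [-11.5   9.8] y [-5.5  2.5 16.3]
```

View pics/c5.png

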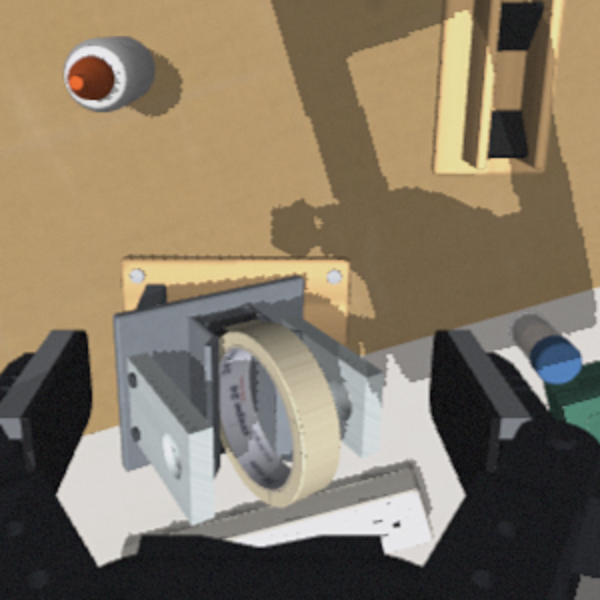

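The roll is seated and released: x within 1 mm of centre, top at z≈+38 in the bed, leaning on the lower plate. Both ears are visible in the crop, the upper at (170,450) and the lower at (345,400). I refine the bed fit and move to the axle, turning 163° about the tool axis.

Run:
```python
from h import *
z_=np.load('pics/w5.npz');P=z_['P'];d=z_['d']
A=np.array([.309,.951,0]);E=np.array([.951,-.309,0]);O=np.array([600.4,33.7,105])
y=A*.866-np.array([0,0,.5]); z=A*.5+np.array([0,0,.866])
q=np.stack([(P-O)@E,(P-O)@y,(P-O)@z],-1).reshape(-1,3)
for nm,y0,y1 in [('up',-66,-36),('low',36,66)]:
    k=q[(abs(q[:,0])<32)&(q[:,1]>y0)&(q[:,1]<y1)&(q[:,2]>-30)&(q[:,2]<30)]
    t=k[(k[:,2]>18)]
    print(nm,len(k),'topz',np.percentile(k[:,2],[50,98]),'x',np.percentile(k[:,0],[1,99]),'y at top',np.percentile(t[:,1],[2,50,98]), 'face y',np.percentile(k[k[:,2]<15][:,1],[2,50,98]) if (k[:,2]<15).sum() else None)
s=r.sense();M=Rt(s); print(M.T@(np.array([392,-191,190])-s['tool_pos']))
```

```text
up 1722 topz [ 9.9 23.6] x [-25.4  24.5] y at top [-57.5 -52.2 -45.4] face y [-57.6 -56.9 -45.9]
low 1301 topz [12.2 23.6] x [-25.2  24.5] y at top [44.  48.4 56.4] face y [44.  45.3 56. ]
[  75.2 -271.8   -0.4]
```

Call:
move_arm(deltas=[[[0, -60, 0], 10.5], [[0, -120, 0], 21], [[0, -180, 0], 31.5], [[0, -230, 0], 42], [[0, -272, 0], 52.5], [[0, -272, 0], 63], [[10, -272, 0], 73.5], [[20, -272, 0], 84], [[30, -272, 0], 94.5], [[40, -272, 0], 105], [[50, -272, 0], 115.5], [[60, -272, 0], 126]], jaw=0.1)

```text
time: 11.0
tool_pos: [391.7, -191.6, 202.7]
tcp_rot: [-87.1, 89.8, 128.5]
ft_force: [0.6, 0.7, -0.9]
finger_gap: 47.3
```

```bash
cat >> h.py <<'E'
def yaw(p,yw):
    s=r.sense(); M=Rt(s); y=M[:,1]; cur=np.degrees(np.arctan2(y[1],y[0]))
    print('t',round(s['time'],2),'tcp',s['tool_pos'],'delta',M.T@(np.array(p)-s['tool_pos']),'turn',-((yw-cur+180)%360-180),'cur',cur,'gap',s['finger_gap'],'F',s['ft_force'],'j',s['joint_pos'],'down',M[:,0])
E
python3 -c "
from h import *
yaw([392,-191,190],-91)"
```

```text
t 11.0 tcp [ 391.7 -191.6  202.7] delta [12.7 -0.3 -0.6] turn 36.63980559712178 cur -54.360194402878214 gap 47.34287613879017 F [ 0.6  0.7 -0.9] j [-32.9 -17.9 112.1   0.   86.   21.5] down [-0.  0. -1.]
```

Call:
move_arm(deltas=[[[0, 0, 0], 10.5], [[0, 0, 0], 21], [[0, 0, 0], 31.5], [[0, 0, 0], 36.5], [[0, 0, 0], 36.5]])

```text
time: 11.62
tool_pos: [391.2, -191.7, 200.8]
tcp_rot: [-39.3, 89.7, 139.9]
ft_force: [0.0, -0.4, -0.2]
finger_gap: 47.0
```

```bash
cat > ax.py <<'E'
from h import *
def axle(save):
    im,d,P=shot('wrist',save); im=im.astype(int)
    red=(im[...,0]>2*im[...,1]+20)&(im[...,0]>90)&(d>0)&(im[...,1]<70)
    n,l,st,_=cv2.connectedComponentsWithStats(red.astype(np.uint8)); k=1+np.argmax(st[1:,4]); G=P[l==k]
    rc=cv2.minAreaRect(G[:,:2].astype(np.float32)); print('grip',len(G),rc,np.percentile(G[:,2],[5,50,98]),'px',st[k])
    return im,d,P,G
E
python3 - <<'E'
from ax import *
yaw([392,-191,190],-91)
im,d,P,G=axle('w6.png')
m=(P[...,2]>44)&(P[...,2]<70)&(abs(im[...,0]-im[...,2])<30)&(d>0)&(P[...,0]>415)&(P[...,0]<560)&(abs(P[...,1]+191)<25)
S=P[m]; 
for lo in range(415,560,15):
    k=S[(S[:,0]>lo)&(S[:,0]<lo+15)]
    if len(k)>8: print(lo,len(k),'y mid',np.percentile(k[:,1],[3,97]).mean(),'w',np.ptp(np.percentile(k[:,1],[3,97])),'ztop',np.percentile(k[:,2],97))
for lo in range(365,420,10):
    k=G[(G[:,0]>lo)&(G[:,0]<lo+10)]
    if len(k)>8: print('g',lo,len(k),'y mid',np.percentile(k[:,1],[3,97]).mean(),'w',np.ptp(np.percentile(k[:,1],[3,97])),'ztop',np.percentile(k[:,2],97))
print('table',np.median(P[(abs(P[...,2])<6)&(d>0)][:,2]))
E
```

```text
t 11.62 tcp [ 391.2 -191.7  200.8] delta [10.8 -0.7 -0.9] turn 0.1463235250980972 cur -90.8536764749019 gap 47.03976624194776 F [ 0.  -0.4 -0.2] j [-32.9 -17.7 112.1   0.   85.9  58. ] down [-0.  0. -1.]
grip 920 ((391.6040954589844, -192.14671325683594), (16.54905128479004, 48.74990463256836), 88.80721282958984) [54.7 58.5 60.6] px [272 173  19  53 920]
415 351 y mid -192.28054932434065 w 22.480503575342738 ztop 64.15629653158719
430 275 y mid -193.08338344586366 w 12.99917154377107 ztop 58.48136705026791
445 285 y mid -193.3478292076058 w 12.959117454702948 ztop 58.68135393626542
460 303 y mid -193.52767827277955 w 12.726950799836686 ztop 58.49117390558787
475 303 y mid -193.69760841694466 w 12.514368366064133 ztop 58.71322481084934
490 324 y mid -193.8992631313002 w 12.302699535423613 ztop 58.81948337259467
505 357 y mid -194.50747969254905 w 12.959925121871862 ztop 58.72852175784179
520 360 y mid -194.68129522283823 w 12.70625905896921 ztop 58.58421247597609
535 263 y mid -194.79883568366353 w 10.958510114964383 ztop 58.151168258639856
g 365 116 y mid -191.5784091845005 w 15.336062894948839 ztop 60.49137697854009
g 375 189 y mid -191.48326896326535 w 15.597388278357073 ztop 60.31960651689081
g 385 197 y mid -191.68152583449353 w 15.628634960577841 ztop 60.63629609619604
g 395 207 y mid -192.22810230480155 w 16.284733088745924 ztop 60.251201762450684
g 405 189 y mid -192.35113400838418 w 16.08577906686301 ztop 60.65958118622669
g 415 22 y mid -191.94041984282433 w 13.947325187634846 ztop 60.73784965677772
table 1.185088389393428
```

Call:
move_arm(deltas=[[[60, 0, 0], 0.3], [[110, 0, 0], 0.3], [[150, 0.3, 0], 0.3], [[169, 0.3, 0], 0.3], [[169, 0.3, 0], 0.3], [[169, 0.3, 0], 0.3]])

```text
time: 12.42
tool_pos: [391.0, -191.8, 32.8]
tcp_rot: [-41.0, 89.7, 138.0]
ft_force: [1.2, 0.5, 0.3]
finger_gap: 47.1
```

Call:
move_arm(deltas=[[[0, 0, 0], 0], [[0, 0, 0], 0], [[0, 0, 0], 0], [[0, 0, 0], 0]], jaw=-1, squeeze=20)

```text
time: 12.92
tool_pos: [391.7, -192.2, 33.5]
tcp_rot: [-48.6, 89.8, 130.4]
ft_force: [1.7, 0.2, 2.3]
finger_gap: 17.4
```

Call:
move_arm(deltas=[[[-10, 0, 0], 0], [[-20, 0, 0], 0], [[-35, 0, 0], 0], [[-50, 0, 0], 0], [[-60, 0, 0], 0], [[-60, 0, 0], 0]])

```text
time: 13.68
tool_pos: [392.6, -192.8, 94.7]
tcp_rot: [-79.6, 89.9, 99.3]
ft_force: [1.0, 1.0, -0.7]
finger_gap: 17.3
```

```bash
cat >> ax.py <<'E'
def tilt(save):
    "axle centre line in tool frame from wrist depth: grip pixels' top surface"
    s=r.sense(); im,d,P,G=axle(save); M=Rt(s); g=(P-s['tool_pos'])@M
    # points near tool y=0 plane (axle plane), forward is -z tool
    m=(d>0)&(abs(g[...,1])<4)&(g[...,2]<20)&(g[...,2]>-180)&(g[...,0]>-80)&(g[...,0]<140)
    for lo in range(-170,20,12):
        k=g[m&(g[...,2]>=lo)&(g[...,2]<lo+12)]
        if len(k)>8: print('fwd',-lo-6,len(k),'x(down) med',np.median(k[:,0]),np.percentile(k[:,0],[5,95]))
E
python3 - <<'E'
from ax import *
yaw([391,-192,150],-91); tilt('w7.png')
E
```

```text
t 13.68 tcp [ 392.6 -192.8   94.7] delta [-55.3  -0.8   1.6] turn -0.019467887193457045 cur -91.01946788719344 gap 17.252801051645516 F [ 1.   1.  -0.7] j [-32.9 -12.1 118.9   0.1  73.2  58.1] down [-0.  0. -1.]
grip 3041 ((391.2899475097656, -192.53195190429688), (17.462162017822266, 37.87727737426758), 89.31044006347656) [115.1 119.  120.9] px [ 260  261   41   84 3041]
fwd 104 948 x(down) med -22.645783837711512 [-23.9 -21.4]
fwd 92 908 x(down) med -22.74219525089069 [-24.  -21.5]
fwd 80 842 x(down) med -22.804919310264673 [-23.9 -21.5]
fwd 68 753 x(down) med -22.811156347410567 [-24.  -21.6]
fwd 56 698 x(down) med -22.848041818017677 [-23.9 -21.8]
fwd 44 644 x(down) med -22.85508980303362 [-24.  -21.7]
fwd 32 738 x(down) med -23.918274702098156 [-29.6 -21.9]
fwd 20 492 x(down) med -25.194492073624502 [-28.9 -24. ]
fwd 8 904 x(down) med -25.771507002084235 [-79.6 -24.2]
fwd -4 488 x(down) med -25.061061709355595 [-26.1 -24.1]
fwd -16 393 x(down) med -25.144444323632932 [-26.2 -24.1]
```

View pics/w7.png

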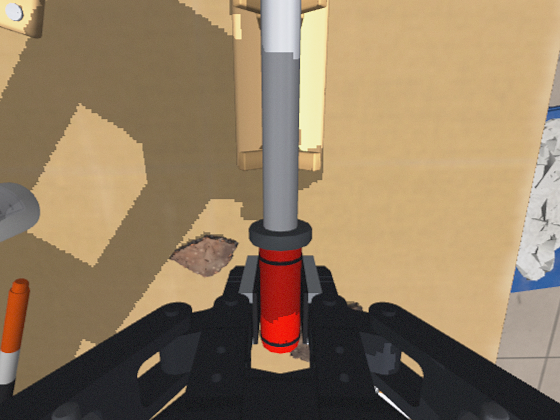

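The view shows the axle held level, with the shaft straight ahead of the fingers (columns 263–300); it doesn't droop. I'll turn it to the slope's heading, put the nose a few mm into the upper hole while still level, then swing the grip up about the nose so the axle pivots in the pads to 30°.

```bash
python3 -c "
from h import *
yaw([525.1,-196.9,190],-18)"
```

```text
t 13.72 tcp [ 392.1 -192.5   93.8] delta [ -96.3    1.8 -132.9] turn -73.0247655278852 cur -91.0247655278852 gap 16.680762181133318 F [0.4 0.3 0.2] j [-32.9 -12.  119.    0.1  73.1  58.1] down [-0.  0. -1.]
```

Call:
move_arm(deltas=[[[-50, 0, 0], 0], [[-96, 0, 0], -10], [[-96, 0, -20], -20], [[-96, 0, -50], -30], [[-96, 0, -80], -40], [[-96, 2, -110], -50], [[-96, 2, -133], -60], [[-96, 2, -133], -70], [[-96, 2, -133], -73], [[-96, 2, -133], -73]], squeeze=30)

```text
time: 14.98
tool_pos: [524.8, -196.8, 188.6]
tcp_rot: [-114.6, 89.8, 137.3]
ft_force: [-0.1, 0.4, -1.0]
finger_gap: 16.9
```

```bash
python3 -c "
from ax import *
yaw([525.1,-196.9,115.2],-18); tilt('w8.png')
z_=np.load('pics/w8.npz');P=z_['P'];d=z_['d']
A=np.array([.309,.951,0]);E=np.array([.951,-.309,0]);O=np.array([600,33.7,105])
y=A*.866-np.array([0,0,.5]); z=A*.5+np.array([0,0,.866])
q=np.stack([(P-O)@E,(P-O)@y,(P-O)@z],-1)[d>0]
for nm,y0,y1 in [('up',-66,-36)]:
    k=q[(abs(q[:,0])<32)&(q[:,1]>y0)&(q[:,1]<y1)&(q[:,2]>-30)&(q[:,2]<30)]
    t=k[(k[:,2]>18)]
    print(nm,len(k),'topz',np.percentile(k[:,2],[50,98]),'x',np.percentile(k[:,0],[1,99]),'y',np.percentile(k[:,1],[2,50,98]))
W=P[d>0]; g=W[(W[:,2]>195)&(W[:,2]<225)]; ge=g@E; ga=g@A; 
for lo in range(0,140,20):
    k=ge[(ga>lo)&(ga<lo+20)&(abs(ge-560)<25)]
    if len(k)>8: print('axle a',lo,'e mid',np.percentile(k,[3,97]).mean(),len(k),ga[abs(ge-560)<20].max())
"
```

```text
t 14.97 tcp [ 524.8 -196.8  188.6] delta [73.4  0.6  0.1] turn -0.04500456970109212 cur -18.045004569701085 gap 16.87250137910092 F [-0.1  0.4 -1. ] j [-25.8   2.9  94.6   0.1  82.7  -7.8] down [-0.  0. -1.]
grip 2986 ((524.971923828125, -199.30792236328125), (37.58023452758789, 17.485393524169922), 72.33609771728516) [209.3 212.9 214.6] px [ 260  261   41   83 2986]
fwd 104 899 x(down) med -22.60095798309364 [-24. -21.]
fwd 92 900 x(down) med -22.690740066271758 [-24.  -21.1]
fwd 80 844 x(down) med -22.748463298136326 [-24.  -21.1]
fwd 68 768 x(down) med -22.801202621839153 [-24.1 -21.2]
fwd 56 688 x(down) med -22.813137585291493 [-24.1 -21.2]
fwd 44 645 x(down) med -22.749437787298714 [-24.  -21.4]
fwd 32 729 x(down) med -23.50594407774269 [-29.7 -21.7]
fwd 20 487 x(down) med -25.17931381604436 [-29.2 -24. ]
fwd 8 914 x(down) med -25.636559460863378 [-79.5 -24.1]
fwd -4 481 x(down) med -24.966692019558998 [-26.  -23.8]
fwd -16 386 x(down) med -24.947270824836014 [-26.  -23.9]Traceback (most recent call last):
  File "<string>", line 11, in <module>
    print(nm,len(k),'topz',np.percentile(k[:,2],[50,98]),'x',np.percentile(k[:,0],[1,99]),'y',np.percentile(k[:,1],[2,50,98]))
                           ~~~~~~~~~~~~~^^^^^^^^^^^^^^^^
    return _quantile_unchecked(
        a, q, axis, out, overwrite_input, method, keepdims, weights)
    return _ureduce(a,
                    func=_quantile_ureduce_func,
    ...<5 lines>...
                    overwrite_input=overwrite_input,
                    method=method)
    r = func(a, **kwargs)
    result = _quantile(arr,
                       quantiles=q,
    ...<2 lines>...
                       out=out,
                       weights=wgt)
    slices_having_nans = np.isnan(arr[-1, ...])
                                  ~~~^^^^^^^^^
IndexError: index -1 is out of bounds for axis 0 with size 0
```

View pics/w8.png

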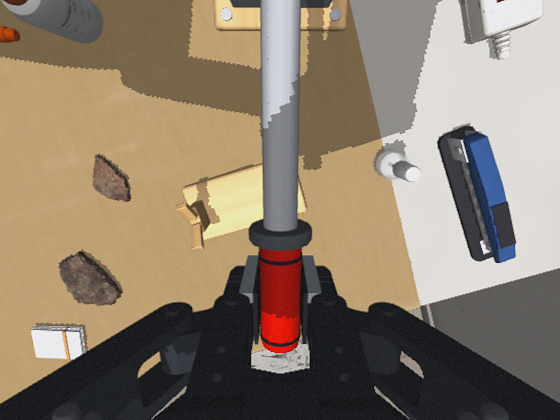

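The axle is aligned with the holder: shaft centre at column 281, base mid at 281. I go down, then put the nose into the hole.

Call:
move_arm(deltas=[[[30, 0.5, 0], 0], [[60, 0.5, 0], 0], [[73, 0.5, 0], 0], [[73, 0.5, 0], 0], [[73, 0.5, -8], 0], [[73, 0.5, -16], 0], [[73, 0.5, -24], 0], [[73, 0.5, -29], 0], [[73, 0.5, -29], 0]])

```text
time: 16.15
tool_pos: [534.3, -168.8, 115.9]
tcp_rot: [-116.1, 89.8, 135.8]
ft_force: [-0.3, 0.0, 0.5]
finger_gap: 16.8
```

```bash
python3 -c "
from ax import *
yaw([537.4,-158.5,115.2],-18)
im,d,P=shot('scene','s9.png')
cv2.imwrite('pics/c9.png',cv2.resize(im[150:270,270:390],(600,600),interpolation=cv2.INTER_CUBIC)[...,::-1])
"
```

```text
t 16.15 tcp [ 534.3 -168.8  115.9] delta [  0.8  -0.2 -10.8] turn -0.05810742552117176 cur -18.05810742552116 gap 16.83785590521771 F [-0.3  0.   0.5] j [-22.8   6.4  98.8   0.1  75.   -4.8] down [-0.  0. -1.]
```

View pics/c9.png

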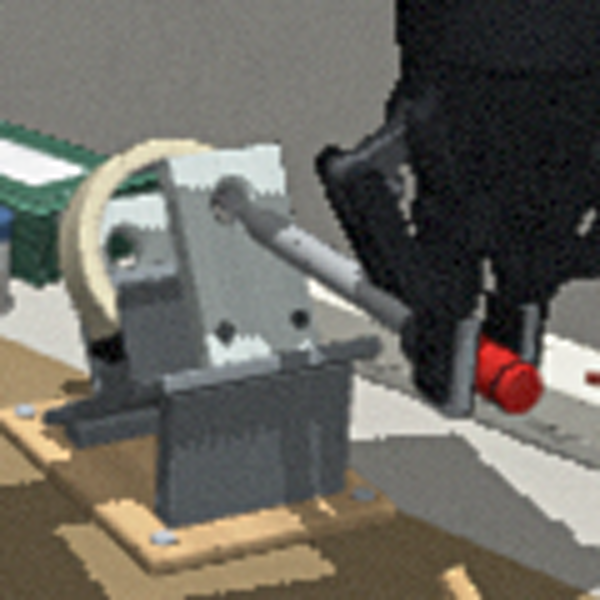

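The view shows the nose at the upper hole's mouth (crop 225,200). I advance it into the mouth.

Call:
move_arm(deltas=[[[0.5, 0, -4], 0], [[0.5, 0, -8], 0], [[0.5, 0, -10], 0], [[0.5, 0, -10], 0]])

```text
time: 16.7
tool_pos: [537.3, -159.4, 115.4]
tcp_rot: [-114.4, 89.8, 137.6]
ft_force: [-0.3, 0.5, -0.7]
finger_gap: 16.3
```

Call:
move_arm(deltas=[[[-4, 0, -3], 0], [[-9, 0, -3.2], 0], [[-14, 0, -3.6], 0], [[-21, 0, -4.3], 0], [[-27.6, 0, -5.4], 0], [[-27.6, 0, -5.4], 0]])

```text
time: 17.45
tool_pos: [539.5, -154.5, 143.9]
tcp_rot: [-124.5, 89.9, 127.4]
ft_force: [-0.2, -1.2, -2.7]
finger_gap: 17.0
```

```bash
python3 -c "
from ax import *
yaw([537.4,-158.5,115.2],-18); tilt('w10.png')
"
```

```text
t 17.45 tcp [ 539.5 -154.5  143.9] delta [28.7 -0.7  4.5] turn -0.05270738810537523 cur -18.05270738810537 gap 17.014353766278205 F [-0.2 -1.2 -2.7] j [-21.3   4.9  97.3   0.1  77.9  -3.2] down [-0.  0. -1.]
grip 3246 ((539.9446411132812, -156.8807373046875), (37.5548210144043, 17.260475158691406), 71.41996765136719) [163.8 167.8 171.7] px [ 260  259   41   88 3246]
fwd 116 234 x(down) med -6.486611497266045 [-7.8 -5. ]
fwd 104 734 x(down) med -7.557984910701258 [-9.  -5.9]
fwd 92 713 x(down) med -9.312366344086143 [-10.8  -7.8]
fwd 80 690 x(down) med -11.138332437949032 [-12.5  -9.4]
fwd 68 652 x(down) med -12.890099416864633 [-14.4 -11.2]
fwd 56 629 x(down) med -14.514206375168307 [-16. -13.]
fwd 44 608 x(down) med -16.321527624799387 [-17.9 -14.8]
fwd 32 715 x(down) med -18.642737951102504 [-25.3 -16.6]
fwd 20 514 x(down) med -22.273793569052327 [-25.  -20.9]
fwd 8 953 x(down) med -24.491646019768215 [-79.6 -22.4]
fwd -4 536 x(down) med -25.35160943520245 [-26.8 -23.8]
fwd -16 430 x(down) med -27.002907004034157 [-28.4 -25.6]
```

The axle pivots (8.3° for a 10° swing) at under 3 N. I carry on to 30°.

Call:
move_arm(deltas=[[[-7, 0, -1.4], 0], [[-13.6, 0, -3], 0], [[-20, 0, -5], 0], [[-26.8, 0, -7.2], 0], [[-33, 0, -10], 0], [[-39.6, 0, -12.5], 0], [[-46, 0, -15.5], 0], [[-51.9, 0, -18.9], 0], [[-55.5, 0, -21], 0], [[-55.5, 0, -21], 0]])

```text
time: 18.75
tool_pos: [546.1, -134.5, 199.3]
tcp_rot: [-123.5, 89.9, 128.4]
ft_force: [-0.3, -1.0, -2.1]
finger_gap: 17.0
```

```bash
cat >> ax.py <<'E'
def line(save):
    "axle line in bed coords (x,y,z) from wrist depth, per segment, plus tilt"
    s=r.sense(); im,d,P=shot('wrist',save); M=Rt(s); g=(P-s['tool_pos'])@M
    A=np.array([.309,.951,0]);E=np.array([.951,-.309,0]);O=np.array([600,33.7,105])
    m=(d>0)&(abs(g[...,1])<4)&(g[...,2]<-40)&(g[...,2]>-130)&(g[...,0]>-60)&(g[...,0]<90)
    k=P[m]-O; S=k@A; H=k[:,2]
    k2=None
    for _ in range(4):
        p=np.polyfit(S,H,1); w=abs(H-np.polyval(p,S))<2.5; S,H=S[w],H[w]
    th=np.degrees(np.arctan(-p[0])); c=np.array([S.mean(),H.mean()]); t=np.radians(th)
    c=c-7*np.array([np.sin(t),np.cos(t)])   # surface to centre line
    yb=.866*c[0]-.5*c[1]; zb=.5*c[0]+.866*c[1]; sl=np.tan(np.radians(30-th))
    print('tilt',th,'n',len(S),'bed y,z of centre line',yb,zb,'z at upper mouth',zb+sl*(-57-yb),'z at lower mouth',zb+sl*(45-yb))
    gp=s['tool_pos']-O; print('TCP bed s,h',gp@A,gp[2],'e off',gp@E)
E
python3 -c "
from ax import *
yaw([537.4,-158.5,115.2],-18); line('w11.png')
"
```

```text
t 18.75 tcp [ 546.1 -134.5  199.3] delta [84.1 -0.7 25.6] turn -0.03913147249417648 cur -18.039131472494187 gap 16.96130224608658 F [-0.3 -1.  -2.1] j [-19.1   2.7  93.6   0.1  83.7  -1.1] down [-0.  0. -1.]
tilt 29.80817109547747 n 3016 bed y,z of centre line -118.19134426266442 5.525013596193958 z at upper mouth 5.7298857961328755 z at lower mouth 6.071387762555924
TCP bed s,h -176.63707768464644 94.29289491954268 e off 0.7263425179372973
```

Tilt is now 29.8°, with the centre line about 5 mm high in the hole. I recentre it and slide down the slope.

Call:
move_arm(deltas=[[[2.2, -0.3, 1.2], 0], [[4.3, -0.5, 2.5], 0], [[4.3, -0.5, 2.5], 0], [[7, -0.5, -2], 0], [[12, -0.5, -10.5], 0], [[17, -0.5, -19], 0], [[19, -0.5, -23], 0], [[19, -0.5, -23], 0]], squeeze=60)

```text
time: 19.8
tool_pos: [552.5, -111.9, 179.6]
tcp_rot: [-113.2, 89.8, 138.8]
ft_force: [-0.3, -0.5, -1.9]
finger_gap: 16.1
```

```bash
python3 -c "
from ax import *
yaw([537.4,-158.5,115.2],-18); line('w12.png')
"
```

```text
t 19.8 tcp [ 552.5 -111.9  179.6] delta [64.3  0.2 49. ] turn 0.0030900432734881633 cur -17.996909956726515 gap 16.090781751813598 F [-0.3 -0.5 -1.9] j [-16.7   3.7  94.7   0.1  81.7   1.3] down [-0.  0. -1.]
tilt 25.781696616031336 n 1313 bed y,z of centre line -105.87510011660882 1.1092259055672073 z at upper mouth 4.714086831013292 z at lower mouth 12.237259438705804
TCP bed s,h -153.17252053333522 74.61162824253026 e off -0.17928830354895098
```

```bash
sed -i 's/(g\[...,2\]<-40)&(g\[...,2\]>-130)/(g[...,2]<-F0)\&(g[...,2]>-F1)/; s/def line(save)/def line(save,F0=42,F1=95)/' ax.py; python3 -c "
from ax import *
line('w13.png',42,85); tilt('w13b.png')
"
```

```text
tilt 29.10857111005031 n 1655 bed y,z of centre line -109.15762297555258 1.0070088949743408 z at upper mouth 1.8185619319613142 z at lower mouth 3.40564364792585
TCP bed s,h -153.48474030973588 74.86050606403518 e off -0.04802301279330834
grip 3471 ((553.095458984375, -115.78678894042969), (35.58367156982422, 17.385181427001953), 70.26056671142578) [195.9 204.5 213.4] px [ 259  260   42   93 3471]
fwd 128 103 x(down) med 31.04710271434276 [29.6 32.3]
fwd 116 550 x(down) med 29.690885175402016 [26.6 39.6]
fwd 104 377 x(down) med 36.39904031588157 [32.9 39.5]
fwd 92 402 x(down) med 29.60769332131837 [26.4 32.9]
fwd 80 439 x(down) med 22.90240191480485 [19.5 26.2]
fwd 68 445 x(down) med 16.079972242804185 [13.  19.5]
fwd 56 475 x(down) med 9.480725261024677 [ 6.4 12.9]
fwd 44 521 x(down) med 3.0164808355056234 [-0.4  6.3]
fwd 32 625 x(down) med -4.250867358775388 [-13.7  -0.4]
fwd 20 530 x(down) med -14.485355822176157 [-16.6 -11.7]
fwd 8 1022 x(down) med -21.63092407092056 [-79.5 -16.6]
fwd -4 663 x(down) med -26.100548684057323 [-29.5 -22.7]
fwd -16 589 x(down) med -32.23907196847023 [-35.2 -29.3]
```

Call:
move_arm(deltas=[[[5.5, 0, -8], 0], [[11, 0, -17], 0], [[16, 0, -26], 0], [[21, 0, -34.5], 0], [[25.5, 0, -43], 0], [[28, 0, -47], 0], [[28, 0, -47], 0]])

```text
time: 20.82
tool_pos: [567.0, -67.6, 151.9]
tcp_rot: [-111.8, 89.8, 140.2]
ft_force: [-0.0, -0.3, -0.5]
finger_gap: 16.4
```

```bash
python3 -c "
from ax import *
yaw([537.4,-158.5,115.2],-18); line('w14.png',40,58)
"
```

```text
t 20.82 tcp [567.  -67.6 151.9] delta [36.6  0.  95.7] turn -0.015184488922756145 cur -18.015184488922756 gap 16.356584325939593 F [-0.  -0.3 -0.5] j [-12.    6.   95.2   0.1  78.9   6. ] down [-0.  0. -1.]
tilt 28.112613420018402 n 741 bed y,z of centre line -70.59363147116497 0.1981133311444374 z at upper mouth 0.6460646800283043 z at lower mouth 4.007273764081744
TCP bed s,h -106.49890992092469 46.893518876585205 e off -0.05097544430666545
```

Call:
move_arm(deltas=[[[2.5, 0, -4.3], 0], [[5, 0, -8.6], 0], [[7.5, 0, -13], 0], [[10, 0, -17.3], 0], [[10, 0, -17.3], 0]])

```text
time: 21.5
tool_pos: [572.3, -51.0, 141.8]
tcp_rot: [-109.2, 89.8, 142.8]
ft_force: [-0.8, 0.4, -0.7]
finger_gap: 16.2
```

Call:
move_arm(deltas=[[[2.5, 0, -4.3], 0], [[5, 0, -8.6], 0], [[6, 0, -10.4], 0], [[6, 0, -10.4], 0]])

```text
time: 22.0
tool_pos: [575.5, -40.9, 135.7]
tcp_rot: [-106.1, 89.8, 145.9]
ft_force: [-0.4, -0.0, -0.3]
finger_gap: 16.1
```

```bash
cat > gap.py <<'E'
from ax import *
import sys
yaw([537.4,-158.5,115.2],-18)
im,d,P=shot('wrist',sys.argv[1]); 
A=np.array([.309,.951,0]);E=np.array([.951,-.309,0]);O=np.array([600,33.7,105])
y=A*.866-np.array([0,0,.5]); z=A*.5+np.array([0,0,.866])
q=np.stack([(P-O)@E,(P-O)@y,(P-O)@z],-1)
for lo in range(-110,-40,3):
    k=q[(d>0)&(abs(q[...,0])<3)&(q[...,1]>=lo)&(q[...,1]<lo+3)&(q[...,2]>3)&(q[...,2]<40)]
    if len(k): print(lo+1.5,len(k),round(float(np.median(k[:,2])),1),end=' | ')
k=q[(d>0)&(abs(q[...,0])<30)&(q[...,1]>45)&(q[...,1]<110)&(abs(q[...,2])<12)]
print('\nlow side y max',k[:,1].max() if len(k) else None)
E
python3 gap.py w15.png
```

```text
t 22.0 tcp [575.5 -40.9 135.7] delta [ 20.4   0.2 123.6] turn 0.012804798337327838 cur -17.98719520166267 gap 16.096267281207652 F [-0.4 -0.  -0.3] j [-9.2  7.8 95.1  0.1 77.3  8.8] down [-0.  0. -1.]
-108.5 109 7.8 | -105.5 109 7.9 | -102.5 113 7.7 | -99.5 99 7.8 | -96.5 110 8.1 | -93.5 98 8.1 | -90.5 111 8.2 | -87.5 98 8.2 | -84.5 97 8.4 | -81.5 104 8.4 | -78.5 100 8.7 | -75.5 102 8.3 | -72.5 114 8.6 | -69.5 106 12.6 | -66.5 79 12.6 | -63.5 74 6.9 | -60.5 86 6.8 | -57.5 216 15.2 | -54.5 123 22.9 | -51.5 107 23.0 | -48.5 111 23.2 | -45.5 68 23.1 | -39.5 25 7.6 | 
low side y max 49.744207795373015
```

The collar front is at y≈-65, 7–8 mm from the ear, and there's no resistance. I creep it home.

Call:
move_arm(deltas=[[[1.5, 0, -2.6], 0], [[3, 0, -5.2], 0], [[4, 0, -7], 0], [[4, 0, -7], 0]])

```text
time: 22.55
tool_pos: [577.7, -34.2, 131.7]
tcp_rot: [-105.8, 89.8, 146.2]
ft_force: [0.3, -0.5, -1.3]
finger_gap: 15.7
```

```bash
python3 gap.py w16.png
```

```text
t 22.55 tcp [577.7 -34.2 131.7] delta [ 16.4   0.1 130.6] turn 0.01705148260776923 cur -17.982948517392245 gap 15.660553636881177 F [ 0.3 -0.5 -1.3] j [-8.5  8.2 95.   0.1 76.9  9.4] down [-0.  0. -1.]
-108.5 120 7.9 | -105.5 112 7.8 | -102.5 111 7.7 | -99.5 113 8.0 | -96.5 103 7.9 | -93.5 104 8.0 | -90.5 112 8.0 | -87.5 97 8.1 | -84.5 112 8.1 | -81.5 97 8.3 | -78.5 98 8.2 | -75.5 107 8.4 | -72.5 101 8.3 | -69.5 99 8.7 | -66.5 97 8.6 | -63.5 117 11.1 | -60.5 99 12.7 | -57.5 172 16.0 | -54.5 124 23.1 | -51.5 107 23.3 | -48.5 109 22.9 | -45.5 77 23.1 | -39.5 50 7.2 | 
low side y max 56.46857527471675
```

Call:
move_arm(deltas=[[[0.7, 0, -1.2], 0], [[1.4, 0, -2.4], 0], [[1.8, 0, -3.1], 0], [[1.8, 0, -3.1], 0]])

```text
time: 23.1
tool_pos: [578.0, -33.9, 131.6]
tcp_rot: [-41.1, 89.8, -149.1]
ft_force: [-10.8, -10.6, 13.3]
finger_gap: 16.3
```

The collar has seated: the tool stopped and the force rose to about 20 N up the slope. I relax, release, and lift away.

Call:
move_arm(deltas=[[[0, 0, 0], 0], [[0, 0, 0], 0]], squeeze=20)

```text
time: 23.35
tool_pos: [578.2, -34.1, 131.9]
tcp_rot: [-34.1, 89.8, -142.1]
ft_force: [-1.3, -2.4, 2.8]
finger_gap: 16.2
```

Call:
move_arm(deltas=[[[0, 0, 0], 0], [[0, 0, 0], 0], [[0, 0, 0], 0], [[0, 0, 0], 0], [[-20, 0, 0], 0], [[-60, 0, 0], 0], [[-120, 0, 20], 0], [[-150, 0, 60], 0], [[-150, 0, 60], 0], [[-150, 0, 60], 0]], jaw=0.2)

```text
time: 24.6
tool_pos: [560.1, -90.5, 282.4]
tcp_rot: [-34.0, 89.8, -142.1]
ft_force: [0.9, -0.1, -0.6]
finger_gap: 51.1
```

```bash
python3 gap.py w17.png
python3 - <<'E'
from h import *
im,d,P=shot('wrist','w18.png'); im2,_,_=shot('scene','s18.png')
cv2.imwrite('pics/c18.png',np.hstack([cv2.resize(im[0:300,130:430],(400,400))[...,::-1],cv2.resize(im2[140:270,250:380],(400,400),interpolation=cv2.INTER_CUBIC)[...,::-1]]))
im,d,P=shot('top','top18.png')
for nm,(u0,u1,v0,v1) in dict(glue=(270,300,238,270),vial=(175,200,135,158),varn=(365,390,130,160),label=(220,258,272,305),sherd=(338,368,258,284)).items():
    a=np.load('pics/top0.npz'); 
    def c(P,d):
        Q=P[v0:v1,u0:u1].reshape(-1,3); Q=Q[(Q[:,2]>7)&(Q[:,2]<130)]; return np.array(cv2.minAreaRect(Q[:,:2].astype(np.float32))[0])
    print(nm,c(a['P'],a['d']),c(P,d))
E
```

```text
t 24.6 tcp [560.1 -90.5 282.4] delta [167.4  -0.1  71.2] turn -0.0857088340740404 cur -18.085708834074048 gap 51.07540916696102 F [ 0.9 -0.1 -0.6] j [-14.3   1.6  86.1  -0.1  92.4   3.8] down [-0. -0. -1.]
-108.5 30 8.7 | -105.5 26 8.0 | -102.5 26 8.1 | -99.5 32 8.0 | -96.5 28 8.3 | -93.5 24 8.4 | -90.5 28 8.4 | -87.5 29 8.3 | -84.5 26 8.0 | -81.5 26 8.2 | -78.5 28 8.2 | -75.5 28 8.3 | -72.5 23 8.3 | -69.5 30 8.3 | -66.5 24 8.2 | -63.5 48 9.2 | -60.5 25 12.0 | -57.5 89 16.5 | -54.5 32 23.1 | -51.5 26 23.1 | -48.5 29 23.3 | -45.5 19 23.3 | 
low side y max None
glue [403.5   4.4] [0. 0.]
vial [648.9 202. ] [649.4 201.4]
varn [ 632.1 -203.3] [ 631.3 -202.8]
label [347.3 108. ] [343.1 108.4]
sherd [ 366.1 -141.7] [0. 0.]
```

View pics/c18.png

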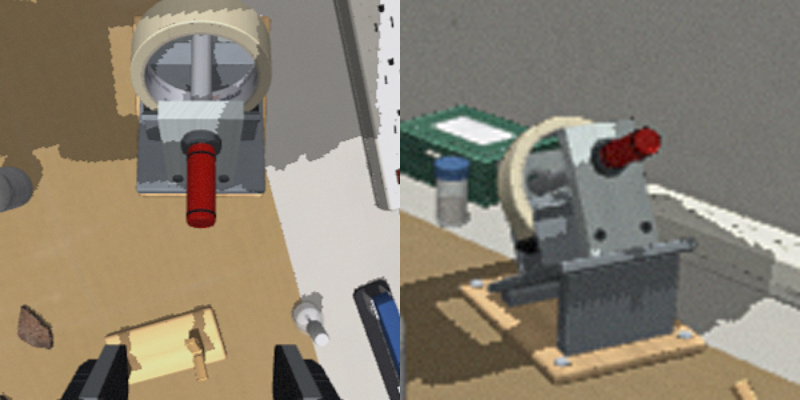

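The left half shows the axle through the upper ear, roll and on to the lower ear, with the collar on the ear. The right half agrees. I check the sherd and glue bottle against the current views, then hand in.

Run:
```python
from h import *
for f in ['w2','w18','scene0','s18']:
    P=np.load(f'pics/{f}.npz')['P'].reshape(-1,3)
    for nm,c,R0,z0 in [('sherd',(366,-142),35,6),('glue',(403.5,4.4),30,60)]:
        Q=P[(np.hypot(P[:,0]-c[0],P[:,1]-c[1])<R0)&(P[:,2]>z0)&(P[:,2]<125)]
        if len(Q)>10: print(f,nm,len(Q),np.median(Q[:,:2],0))
print(r.sense()['time'], r.hand_in())
```

```text
w2 sherd 719 [ 363.8 -134.3]
w2 glue 1027 [404.9   4.1]
w18 sherd 517 [ 364.7 -133.4]
w18 glue 1174 [411.9   4.5]
scene0 sherd 230 [ 364.3 -135.6]
scene0 glue 401 [398.9  -2.7]
s18 sherd 226 [ 364.1 -136. ]
s18 glue 402 [398.7  -2.6]
the job is handed in; nothing more can be done
24.8 None
```

The tape holder is loaded and the job was handed in at 24.8 s of the 58 s allowed; the hand-in gave no verdict.

- **Roll:** I gripped it by its side, lowered it level between the ears and let go. It dropped into the saddle and tipped to the slope. A check after release put it within about 1 mm of centre across the bed, leaning on the lower guide plate.
- **Axle:** I gripped it by the red grip and put the nose a little way into the upper hole. Swinging the grip up pivoted the axle in the pads to about 29–30°. It then slid down through both ears with almost no resistance until the collar stopped on the upper ear at about 20 N. After release, depth readings still had the collar against the ear face, at y ≈ -57 mm in the bed frame.
- **Bystanders:** The vial and varnish bottle read within 1 mm of their starting positions in the top view, and the sherd and glue bottle likewise in the scene view.

**Checks that failed or disagreed:**
- The final top view gave no reading for the glue bottle and sherd, which I put down to the arm blocking it.
- It showed a 4 mm difference on the label stack, which I took to be partial blocking. I did not confirm that in another view, but the arm never worked near the labels.
- The wrist view's glue reading differed by 7 mm, probably because it looked from another side.
- The force as the collar seated had an unexplained sideways part of about 11 N, which dropped to about 1 N before I opened the gripper.
- The last wrist picture could not see the lower ear's far side. That the nose is through it rests on how far the axle travelled and on the collar seating.

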